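Tighten the test plug in the bathroom supply tee, then turn the water back on

ROBOT

A 6-joint arm with a two-finger parallel gripper is mounted at the origin on the work surface. World frame = base frame: x ahead of the robot, y to its left, z up, the work surface at z = 0. Lengths are in m, angles in rad, forces in N, time in s.
With the tool pointing down it reaches from about 0.4 to 0.825 m from the base axis. Payload 7 kg.
Tool frame: the origin (TCP) lies midway between the tips of the shut fingers; the grasp point (between the pads) lies 19 mm behind it; z points along the fingers, y is the line along which they close (so a half turn about z gives the same grasp; the last joint's range is limited). The gripper opens to 88 mm and grips with 3 to 60 N. Pads are 19 mm wide; open, the fingers measure 130 mm over their backs; the gripper's body (78 mm by 193 mm) begins 47 mm behind the grasp point.
Start: joints at [1.464, 0.359, 0.012, 0, -1.224, -0.288], TCP at [0.26, 0.623, 0.227] pointing down, gripper open.
Joint ranges: [-3.07, 3.07], [-1.43, 2.12], [-1.02, 1.25], [-3.03, 1.67], [-3.05, -0], [-3.03, 3.03]. Speed limits (rad/s): [2.39, 2.39, 3.01, 3.14, 3.14, 3.14].

INTERFACE

Orientations are given as [roll, pitch, yaw] about the fixed x, y, z axes, in that order (R = Rz(yaw) Ry(pitch) Rx(roll)).
In Python, from station import arm gives the robot as it stands.
- The arm moves only by the tool servo_tool, never from a script. Its argument "deltas" is a list of rows, each a list of 7 numbers: the closure, from -1 (fully open) to 1 (shut), then the shift along the tool's x, y, z in mm, then the turn, a rotation vector about the tool's x, y, z in degrees. In form: [[gripper, x, y, z, ax, ay, az], ...]. A call has 1 to 20 rows; each row shifts and turns the commanded pose from where the row before left it, along the tool's axes as they then stand; what a row does not reach is not made up. A row lasts 1/12 s, in which the tool goes at most 41.7 mm and 7.16 degrees, less where a joint would pass 70% of its speed; a pose out of reach is approached as far as the arm can. A call is refused whole if a number of a shift passes 41.7 or a number of a turn 7.16, either way. A call with a gripper value outside its range is refused whole. The fingers move at their own pace and stop on an object; "squeeze" is the grip in N (left out, the last holds). Time passes only in rows, so rows that do not move let the fingers close. It gives the time, the measured TCP pose, the force, the opening and the grip force at its end, in the units of the state.
- arm.get_state(): the state, without advancing time (a new reading comes with each control period).
- arm.grab_frame(name): name is "scene" or "top"; returns a dict with "color" (420x560x3 uint8, red, green, blue), "K" (3x3 intrinsics, pixels), "position" and "orientation" of the camera in the world. Camera axes: x right, y down, z forward; pixel columns grow to the right and rows downward; lengths in m; the calibration is good to about 2 mm. A picture is of the moment at which its call begins. There is no depth.
- arm.job_done(): hands the job in; it is judged then, once.
Trained networks look in a picture, given as the dict that the camera call returned (one of the last four; its "shot" number tells which), for a name from the list of things; names that differ only in an ending like _2 or _b are one class to them, and where a whole thing is asked for, a point or a joint stands for the part that bears it (a point fixed in the world has none). Each returns a list of dicts, best first, with "conf" (0 to 1); they miss things now and then, are a little off and sometimes report something else, mostly with a low value. They report only what shows in the picture. A call takes as long as a camera call.
- arm.recognise(query, picture): "at" ([x, y, z] in m, in the coordinates of the camera as it stood for that picture, good to about 4 mm: the middle of the surface that is visible of it).
The state is a dict: "t": time; "q": joint angles; "qd": joint speeds; "joint_efforts": joint torques, N m; "eef_pos": TCP position; "ee_rot": TCP orientation; "force": force on the tool from outside, world axes, zero at the start; "moment": the same for the moment, N m; "width": finger opening in m; "gripper_force": force on a finger pad.
Only numpy, scipy, OpenCV 4.12 (cv2) and the standard library are available. Lean on these libraries where they do the work, as an engineer would, in place of code of your own. Each camera call takes 0.05 s, during which the arm holds its last target. There are 200 camera calls.

TASK

The blue plastic plug in the top of the tee on the chrome water pipe has only been started in its thread: screw it in clockwise by its grip bar until the tapered thread bites and it is snug, but stop there, because the plastic splits if it is overtightened. Only when it is snug, turn the water back on by swinging the red lever of the stop valve from across the pipe until it lies fully in line with it. Let go of everything and leave the other things on the vanity where they stand.

Things in the scene. Friction and masses are not known exactly. Their poses are not given: they have to be found in the camera images.
- pipework: Fixed run of 15 mm chrome pipe, 300 mm long along its own y axis, centre line 60 mm above the vanity top, bent down through a rosette at both ends. Origin: on the vanity top below the run's middle, z up. The stop valve (red lever) is at y = -50 mm, the tee with the plug at y = +70 mm, both at x = 0. Tops: pipe 68, valve body 76, tee's brass hexagonal outlet (33 mm across) 94 mm.
- plug: Blue plastic plug, turning about a vertical axis through its origin, the centre of its grip bar, 118 mm above the vanity top (how far it sinks as it turns is too little to see). Clockwise from above screws it in. Bar: 42 mm along the plug's own x, 14 mm thick along its y, 24 mm high (z 106 to 130 mm); take it from above across the thickness. Below it a 14 mm round neck, from 102 mm down the thread.
- plug_thread (a point): Middle of the plug's 22 mm taper thread, 22 mm below the bar's centre. It runs freely (0.06 N m) for 1.1 to 2.6 rad, which cannot be seen beforehand, then drags (0.2 N m) for 0.25 rad, then tightens: the moment goes to 0.4 N m and climbs about 1 N m per rad. It stays as left. Snug from 0.5 N m, splits above 0.9; about 0.7 is right. Hold the bar with 50 N or more; turn slowly once it drags.
- valve (a joint): Angle of the red lever (rad): 0 = shut, lever across the pipe, pointing along the pipework's -x; grows counter-clockwise seen from above to a stop at 1.57 = open, lever along the pipe, pointing along the pipework's -y (away from the plug). Stays where it is left; takes about 0.2 N m, that is 3 to 4 N at the grip.
- valve_grip (a point): Middle of the outer part of the red lever, 62 mm from its stem, 99 mm above the vanity top. The lever's sleeve is 13 mm wide, 14 mm high (92 to 106 mm) and reaches from 20 to 80 mm from the stem; it can be pushed from its side or pinched from above. The point's x axis points from the lever's end to the stem.
- valve_stem (a point): Point on the vertical axis of the valve lever, at the lever's height (99 mm above the vanity top). Its axes are the pipework's.
- travel_bottle: Teal silicone travel bottle with white flip cap, 50 mm diameter, 128 mm tall, standing; origin at its foot. A bystander.
- egg_jar: White ceramic egg-shaped jar, 74 mm diameter, 96 mm tall; origin at its foot. A bystander.
- tumbler: Blue ceramic tumbler, 72 mm diameter, 95 mm tall; origin at its foot. A bystander.
- toothbrush: Blue toothbrush, 190 mm long, lying behind the pipe, 18 mm high at the bristles; origin at its middle on the vanity top, x along it. A bystander.
- soap_rack: Stainless wire soap rack with a bar of soap, 126 x 82 mm, 32 mm tall, in front of the plug; origin under its middle. A bystander.
- storage_box: Frosted plastic storage box with lid and latch, 110 x 156 mm, 86 mm tall; origin under its middle. A bystander.

How it is judged:
By the outcome, as a careful person would: the job done as asked, in the order asked, and still so for the second after the job is handed in, with the robot touching nothing.
It also fails if it takes over 72 s, if anything falls off the work surface, if the arm or the gripper's body presses on something with over 40 N, if the wrist force passes 120 N, or if a joint passes its speed limit or range.

## Working session

There is one attempt and no reset: what is moved stays moved. The work goes in short steps, Python scripts to look and compute and a tool call to move; the robot and the scene stay as the last step left them, time stands still between calls to the robot, and variables do not carry over. Pictures are saved under pics/ and viewed, at most 10 in all, crops included, and the job is handed in when it is done.

Besides the shell and the picture viewer there is one more tool, called after "Emit:" in YAML: its name, and indented under it one key for each argument. servo_tool: Moves the arm, as the interface text tells. Its arguments: {"type":"object","properties":{"deltas":{"type":"array","items":{"type":"array","items":{"type":"number"}}},"squeeze":{"type":"number"}},"required":["deltas"]}

```bash
mkdir -p pics; cat > h.py <<'E'
import numpy as np, cv2
from scipy.spatial.transform import Rotation as R
from station import arm
def cam(f):
    o=np.array(f["orientation"],float)
    return (o if o.shape==(3,3) else R.from_euler('xyz',o).as_matrix()), np.array(f["position"])
def look(n,q):
    M,p=cam(n)
    return [(np.round(M@np.array(d["at"])+p,4),round(d["conf"],2)) for d in arm.recognise(q,n)[:2]]
def pix2w(f,u,v,z):
    M,p=cam(f); d=M@np.linalg.solve(f["K"],[u,v,1]); return p+d*(z-p[2])/d[2]
def w2pix(f,w):
    M,p=cam(f); c=f["K"]@(M.T@(np.array(w)-p)); return c[:2]/c[2]
def save(f,n): cv2.imwrite(f"pics/{n}.png",f["color"][:,:,::-1])
E
python3 - <<'E'
from h import *
for n in("scene","top"):
    f=arm.grab_frame(n); save(f,n+"0"); print(n,f["position"],f["orientation"])
    for q in("pipework","plug","plug_thread","valve","valve_grip","valve_stem","travel_bottle","egg_jar","tumbler","storage_box"): print(q,look(f,q))
print(arm.get_state())
E
```

```text
scene [0.96120036 0.53954152 0.65501684] [-2.21130306 -0.01938205  2.58642336]
pipework [(array([0.5075, 0.0851, 0.0638]), 0.7)]
plug [(array([0.5096, 0.1431, 0.1186]), 0.73)]
plug_thread []
valve [(array([0.4707, 0.0277, 0.1045]), 0.77)]
valve_grip [(array([0.4683, 0.0275, 0.1034]), 0.52)]
valve_stem [(array([0.5111, 0.0867, 0.0679]), 0.8)]
travel_bottle [(array([ 0.755 , -0.0581,  0.0748]), 0.74), (array([0.7482, 0.1973, 0.066 ]), 0.48)]
egg_jar [(array([0.7525, 0.1001, 0.0703]), 0.7)]
tumbler [(array([0.7446, 0.1973, 0.0666]), 0.93)]
storage_box [(array([ 0.7203, -0.2389,  0.0858]), 0.64), (array([0.5122, 0.0852, 0.0594]), 0.18)]
top [ 0.38689507 -0.07343808  0.99939384] [-2.95485449e+00 -8.19607271e-04 -1.56379300e+00]
pipework [(array([0.4668, 0.0233, 0.1019]), 0.68), (array([0.4997, 0.0283, 0.0672]), 0.58)]
plug [(array([0.508 , 0.1402, 0.1296]), 0.7)]
plug_thread [(array([0.5044, 0.1355, 0.1233]), 0.72)]
valve [(array([0.4675, 0.0216, 0.1034]), 0.77)]
valve_grip [(array([0.4667, 0.0213, 0.105 ]), 0.81)]
valve_stem [(array([0.499 , 0.0259, 0.0666]), 0.58)]
travel_bottle [(array
[... 181 characters left out ...]
storage_box []
{'t': 1.1, 'q': array([ 1.46409991e+00,  3.58624122e-01,  1.19086510e-02, -9.26194826e-06,
       -1.22411251e+00, -2.88100047e-01]), 'qd': array([-1.96243379e-05,  1.10904087e-03,  8.40489218e-04, -1.97802164e-03,
        6.60621010e-04,  5.38118268e-05]), 'joint_efforts': array([-3.04872492e-04, -5.82405889e+01,  2.93296623e+01,  7.00257674e+00,
        1.23192577e-02, -2.48820442e-05]), 'eef_pos': array([0.25962407, 0.62304835, 0.22654773]), 'ee_rot': array([ 3.14155983e+00, -6.41427584e-07, -3.94799611e-01]), 'force': array([-0.21729963,  0.02134793,  0.31278298]), 'moment': array([-0.02684278,  0.01631034, -0.01957674]), 'gripper_force': 0.0, 'width': 0.08751536924707087}
```

View pics/top0.png

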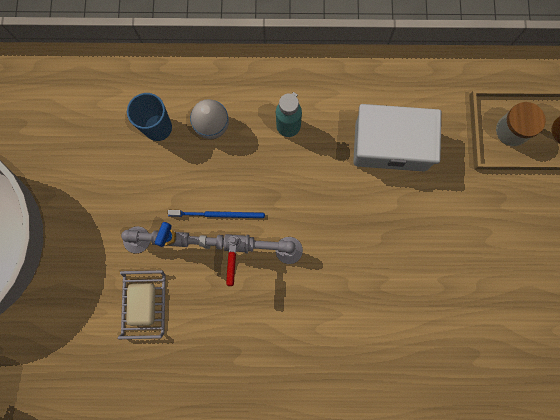

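View pics/scene0.png

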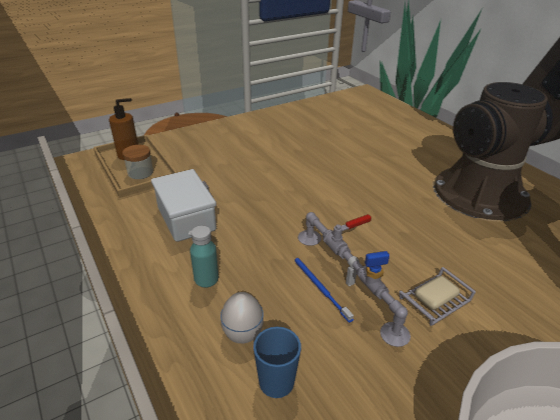

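The top view shows the plug bar at (163,234), tilted, the red lever from about (233,250) to (230,285) and the pipe running from (133,238) to (290,248). The scene view agrees, with the bystanders well away from the pipe apart from the toothbrush and soap rack. Next I'll segment by colour.

```bash
cat > seg.py <<'E'
from h import *
def seg(f,box,kind):
    c=f["color"].astype(int); r,g,b=c[...,0],c[...,1],c[...,2]
    m=((b>1.6*r)&(b>60)&(b>g*1.3)) if kind=="b" else ((r>2.2*g)&(r>2.2*b)&(r>70))
    k=np.zeros_like(m); u0,v0,u1,v1=box; k[v0:v1,u0:u1]=1; m&=k
    n,l,s,_=cv2.connectedComponentsWithStats(m.astype(np.uint8)); 
    i=1+np.argmax(s[1:,4]); return np.argwhere(l==i)[:,::-1]
E
python3 - <<'E'
from seg import *
f=arm.grab_frame("top")
for nm,box,k,z in(("plug",(145,215,180,255),"b",.125),("lever",(215,240,250,300),"r",.104)):
    P=seg(f,box,k); W=np.array([pix2w(f,u,v,z)[:2] for u,v in P]).astype(np.float32)
    (c,s,a)=cv2.minAreaRect(W); ev=np.linalg.eigh(np.cov(W.T))[1][:,1]
    print(nm,len(P),c,s,a,W.mean(0),np.degrees(np.arctan2(ev[1],ev[0])))
g=arm.grab_frame("scene")
for nm,box,k in(("plug",(360,245,395,285),"b"),("lever",(335,205,385,240),"r")):
    P=seg(g,box,k); print(nm,len(P),P.mean(0),P.min(0),P.max(0), pix2w(g,*P.mean(0),.118 if nm=="plug" else .1))
for u,v in((133,238),(290,248),(182,240),(233,243)): print(pix2w(f,u,v,.068))
c=cv2.resize(f["color"][200:310,100:310],None,fx=3.8,fy=3.8,interpolation=2);cv2.imwrite("pics/c1.png",c[:,:,::-1])
E
```

```text
plug 229 (0.5052923560142517, 0.13469178974628448) (0.024984775111079216, 0.04071123152971268) 71.10604095458984 [0.5061685  0.13785161] 163.01749388056456
lever 242 (0.4492938220500946, 0.02193586155772209) (0.013213572092354298, 0.05774842947721481) 87.1989974975586 [0.44948918 0.02236   ] 177.1823255590673
plug 354 [376.38135593 260.31638418] [365 251] [388 272] [0.51072039 0.14521129 0.118     ]
lever 169 [358.22485207 221.02366864] [346 215] [370 228] [0.4498696  0.02508144 0.1       ]
[0.50597669 0.20600913 0.068     ]
[ 0.48964664 -0.08160487  0.068     ]
[0.50293067 0.1161266  0.068     ]
[0.49807694 0.02265556 0.068     ]
```

View pics/c1.png

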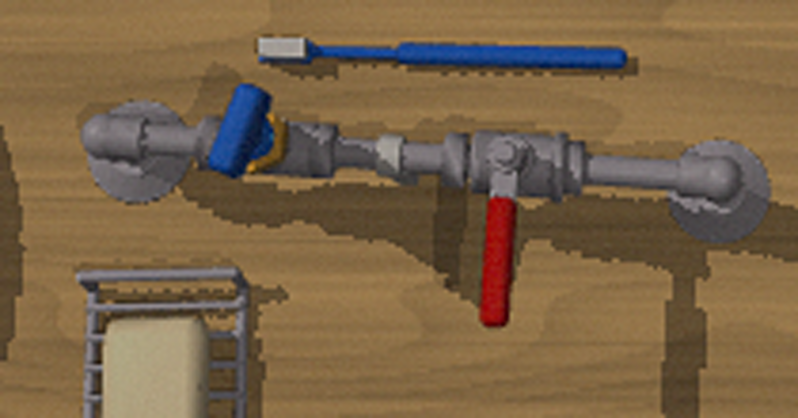

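Emit:
servo_tool:
  deltas:
    - [-1, 23, 19.5, 2, 0, 0, 0]
    - [-1, 23, 19.5, 2, 0, 0, 0]
    - [-1, 23, 19.5, 2, 0, 0, 0]
    - [-1, 23, 19.5, 2, 0, 0, 0]
    - [-1, 23, 19.5, 2, 0, 0, 0]
    - [-1, 23, 19.5, 2, 0, 0, 0]
    - [-1, 23, 19.5, 2, 0, 0, 0]
    - [-1, 23, 19.5, 2, 0, 0, 0]
    - [-1, 23, 19.5, 2, 0, 0, 0]
    - [-1, 23, 19.5, 2, 0, 0, 0]
    - [-1, 23, 19.5, 2, 0, 0, 0]
    - [-1, 23, 19.5, 2, 0, 0, 0]
    - [-1, 23, 19.5, 2, 0, 0, 0]
    - [-1, 23, 19.5, 2, 0, 0, 0]
    - [-1, 23, 19.5, 2, 0, 0, 0]
    - [-1, 23, 19.5, 2, 0, 0, 0]
    - [-1, 23, 19.5, 2, 0, 0, 0]
    - [-1, 23, 19.5, 2, 0, 0, 0]
    - [-1, 0, 0, 0, 0, 0, -3.6]
    - [-1, 0, 0, 0, 0, 0, 0]
  squeeze: 60

```text
t: 2.87
eef_pos: [0.5072, 0.1383, 0.1904]
ee_rot: [3.141, 0.0, -0.332]
force: [0.1, 0.5, 0.2]
width: 0.0874
gripper_force: 0.0
```

Emit:
servo_tool:
  deltas:
    - [-1, -1.5, -0.7, 8, 0, 0, 0]
    - [-1, 0, 0, 16, 0, 0, 0]
    - [-1, 0, 0, 16, 0, 0, 0]
    - [-1, 0, 0, 16, 0, 0, 0]
    - [-1, 0, 0, 16, 0, 0, 0]
    - [-1, 0, 0, 10, 0, 0, 0]
    - [-1, 0, 0, 6, 0, 0, 0]
    - [-1, 0, 0, 0, 0, 0, 0]
    - [-1, 0, 0, 0, 0, 0, 0]

```text
t: 3.62
eef_pos: [0.5056, 0.1414, 0.1027]
ee_rot: [3.141, -0.0, -0.332]
force: [0.5, 0.1, 0.7]
width: 0.0876
gripper_force: 0.0
```

```bash
python3 - <<'E'
from h import *
s=arm.get_state(); print(s["t"],s["eef_pos"],s["force"],s["moment"],s["q"])
a=arm.grab_frame("scene")["color"][170:340,290:470]; b=arm.grab_frame("top")["color"][180:300,100:250]
a=cv2.resize(a,(400,378)); b=cv2.resize(b,(400,320)); b=cv2.copyMakeBorder(b,0,58,0,0,0)
cv2.imwrite("pics/c2.png",np.hstack([a,b])[:,:,::-1])
E
```

```text
3.6167 [0.50564444 0.14140719 0.10273204] [0.51944188 0.07265316 0.69376889] [ 0.00706233 -0.03213525  0.00495292] [ 6.46804771e-01  2.31983883e-01 -4.81891258e-01  2.67937128e-04
 -8.56976731e-01  5.92209852e-01]
```

View pics/c2.png

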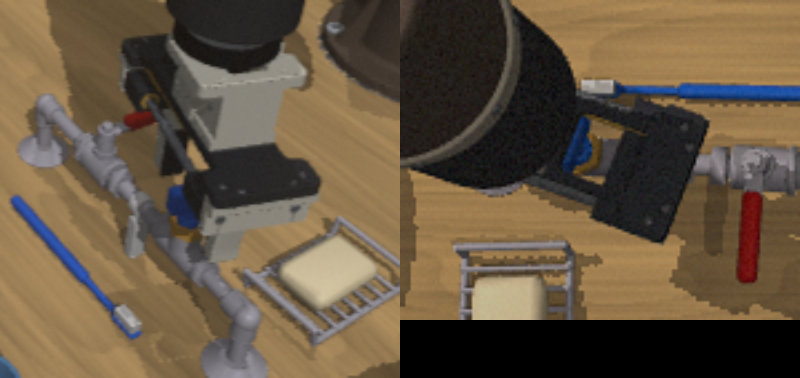

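The fingers straddle the blue bar (about (182,205) in the left half) and are clear of the pipe, lever and toothbrush. Closing now.

Emit:
servo_tool:
  deltas:
    - [0.2, 0, 0, 0, 0, 0, 0]
    - [0.5, 0, 0, 0, 0, 0, 0]
    - [1, 0, 0, 0, 0, 0, 0]
    - [1, 0, 0, 0, 0, 0, 0]
    - [1, 0, 0, 0, 0, 0, 0]
    - [1, 0, 0, 0, 0, 0, 0]
    - [1, 0, 0, 0, 0, 0, 0]
    - [1, 0, 0, 0, 0, 0, 0]
  squeeze: 60

```text
t: 4.38
eef_pos: [0.5056, 0.1409, 0.1026]
ee_rot: [3.142, 0.0, -0.332]
force: [-0.4, -0.4, 0.7]
width: 0.0399
gripper_force: 0.0
```

```bash
cat > s.py <<'E'
from h import *
s=arm.get_state(); print(s["t"],s["eef_pos"].round(4),s["ee_rot"].round(4),s["force"].round(2),s["moment"].round(3),"w",s["width"].round(4),s["gripper_force"],s["q"].round(3),s["joint_efforts"].round(2))
E
python3 s.py
```

```text
Traceback (most recent call last):
  File "s.py", line 2, in <module>
    s=arm.get_state(); print(s["t"],s["eef_pos"].round(4),s["ee_rot"].round(4),s["force"].round(2),s["moment"].round(3),"w",s["width"].round(4),s["gripper_force"],s["q"].round(3),s["joint_efforts"].round(2))
                                                                                                                            ^^^^^^^^^^^^^^^^
AttributeError: 'float' object has no attribute 'round'
```

Still closing.

Emit:
servo_tool:
  deltas:
    - [1, 0, 0, 0, 0, 0, 0]
    - [1, 0, 0, 0, 0, 0, 0]
    - [1, 0, 0, 0, 0, 0, 0]
    - [1, 0, 0, 0, 0, 0, 0]
    - [1, 0, 0, 0, 0, 0, 0]
    - [1, 0, 0, 0, 0, 0, 0]
    - [1, 0, 0, 0, 0, 0, 0]
    - [1, 0, 0, 0, 0, 0, 0]
    - [1, 0, 0, 0, 0, 0, 0]

```text
t: 5.13
eef_pos: [0.506, 0.1418, 0.1026]
ee_rot: [-3.14, -0.0, -0.332]
force: [-0.4, 5.6, -1.6]
width: 0.0135
gripper_force: 60.0
```

```bash
sed -i 's/s\["width"\].round(4)/round(s["width"],4)/' s.py; python3 s.py
```

```text
5.1333 [0.506  0.1418 0.1026] [-3.1401e+00 -5.0000e-04 -3.3170e-01] [-0.45  5.56 -1.57] [ 2.042 -0.047  0.03 ] w 0.0135 59.99848787672818 [ 0.647  0.232 -0.482 -0.001 -0.856  0.593] [-2.790e+00 -4.317e+01  2.193e+01  6.580e+00 -1.190e+00 -4.000e-02]
```

Emit:
servo_tool:
  deltas:
    - [1, -0.3, -0.8, 0, 0, 0, 0]
    - [1, 0, 0, 0, 0, 0, 1]
    - [1, 0, 0, 0, 0, 0, 3]
    - [1, 0, 0, 0, 0, 0, 5]
    - [1, 0, 0, 0, 0, 0, 5]
    - [1, 0, 0, 0, 0, 0, 5]
    - [1, 0, 0, 0, 0, 0, 5]
    - [1, 0, 0, 0, 0, 0, 5]
    - [1, 0, 0, 0, 0, 0, 5]
    - [1, 0, 0, 0, 0, 0, 5]
    - [1, 0, 0, 0, 0, 0, 5]
    - [1, 0, 0, 0, 0, 0, 5]
    - [1, 0, 0, 0, 0, 0, 5]
    - [1, 0, 0, 0, 0, 0, 3]
    - [1, 0, 0, 0, 0, 0, 2]
    - [1, 0, 0, 0, 0, 0, 1]

```text
t: 6.47
eef_pos: [0.5069, 0.1429, 0.1027]
ee_rot: [-3.139, 0.001, -1.382]
force: [5.9, 5.2, -6.2]
width: 0.0138
gripper_force: 60.0
```

```bash
python3 s.py
```

```text
6.4667 [0.5069 0.1429 0.1027] [-3.1388e+00  1.3000e-03 -1.3819e+00] [ 5.89  5.17 -6.24] [ 1.985 -1.845  0.125] w 0.0138 59.998349882662296 [ 0.648  0.233 -0.481  0.    -0.854 -0.459] [ -2.04 -44.76  20.75   5.85  -2.63  -0.11]
```

Emit:
servo_tool:
  deltas:
    - [1, -0.8, -1.2, 0.4, 0, 0, 0]
    - [1, 0, 0, 0, 0, 0, 1]
    - [1, 0, 0, 0, 0, 0, 2]
    - [1, 0, 0, 0, 0, 0, 3]
    - [1, 0, 0, 0, 0, 0, 3]
    - [1, 0, 0, 0, 0, 0, 2]
    - [1, 0, 0, 0, 0, 0, 1]

```text
t: 7.05
eef_pos: [0.5073, 0.1431, 0.1026]
ee_rot: [-3.14, 0.001, -1.591]
force: [2.8, 2.8, 0.8]
width: 0.0136
gripper_force: 60.0
```

```bash
python3 s.py
```

```text
7.05 [0.5073 0.1431 0.1026] [-3.1402e+00  6.0000e-04 -1.5910e+00] [2.8  2.82 0.78] [ 1.083 -1.021  0.064] w 0.0136 60.00054996460676 [ 0.648  0.234 -0.479  0.001 -0.856 -0.668] [ -0.99 -41.95  20.68   5.1   -1.42  -0.11]
```

Emit:
servo_tool:
  deltas:
    - [1, -0.7, -0.7, 0, 0, 0, 1]
    - [1, 0, 0, 0, 0, 0, 2]
    - [1, 0, 0, 0, 0, 0, 3]
    - [1, 0, 0, 0, 0, 0, 3]
    - [1, 0, 0, 0, 0, 0, 2]
    - [1, 0, 0, 0, 0, 0, 1]

```text
t: 7.55
eef_pos: [0.5076, 0.1432, 0.1025]
ee_rot: [-3.141, -0.0, -1.8]
force: [2.5, -0.3, 3.3]
width: 0.0133
gripper_force: 60.0
```

```bash
python3 s.py
```

```text
7.55 [0.5076 0.1432 0.1025] [-3.1410e+00 -3.0000e-04 -1.7998e+00] [ 2.54 -0.34  3.25] [ 0.031 -0.994  0.097] w 0.0133 60.001703929156065 [ 0.648  0.236 -0.478  0.001 -0.857 -0.877] [  0.4  -40.85  21.07   4.38  -0.68  -0.12]
```

Emit:
servo_tool:
  deltas:
    - [1, 0, -0.4, 0, 0, 0, 1]
    - [1, 0, 0, 0, 0, 0, 2]
    - [1, 0, 0, 0, 0, 0, 3]
    - [1, 0, 0, 0, 0, 0, 3]
    - [1, 0, 0, 0, 0, 0, 2]
    - [1, 0, 0, 0, 0, 0, 1]

```text
t: 8.05
eef_pos: [0.5079, 0.1432, 0.1025]
ee_rot: [-3.141, -0.0, -2.009]
force: [2.6, -1.4, 4.1]
width: 0.0135
gripper_force: 60.0
```

```bash
python3 s.py
```

```text
8.05 [0.5079 0.1432 0.1025] [-3.1411e+00 -2.0000e-04 -2.0088e+00] [ 2.56 -1.37  4.12] [-0.29  -0.89   0.064] w 0.0135 60.00265555456281 [ 6.470e-01  2.360e-01 -4.770e-01  1.000e-03 -8.580e-01 -1.086e+00] [  0.73 -40.15  20.94   4.11  -0.45  -0.12]
```

Emit:
servo_tool:
  deltas:
    - [1, 0, 0, 0, 0, 0, 1]
    - [1, 0, 0, 0, 0, 0, 2]
    - [1, 0, 0, 0, 0, 0, 3]
    - [1, 0, 0, 0, 0, 0, 3]
    - [1, 0, 0, 0, 0, 0, 2]
    - [1, 0, 0, 0, 0, 0, 1]

```text
t: 8.55
eef_pos: [0.5081, 0.1431, 0.1025]
ee_rot: [-3.141, -0.0, -2.218]
force: [4.3, -2.2, 4.8]
width: 0.0138
gripper_force: 60.0
```

```bash
python3 s.py
```

```text
8.55 [0.5081 0.1431 0.1025] [-3.1407 -0.     -2.2177] [ 4.27 -2.24  4.78] [-0.867 -1.461  0.184] w 0.0138 60.02107433974743 [ 6.470e-01  2.360e-01 -4.770e-01  1.000e-03 -8.570e-01 -1.295e+00] [  1.59 -40.26  20.78   3.39  -0.61  -0.26]
```

Emit:
servo_tool:
  deltas:
    - [1, 0, 0, 0, 0, 0, 1]
    - [1, 0, 0, 0, 0, 0, 1]
    - [1, 0, 0, 0, 0, 0, 1]
    - [1, 0, 0, 0, 0, 0, 1]
    - [1, 0, 0, 0, 0, 0, 1]
    - [1, 0, 0, 0, 0, 0, 1]
    - [1, 0, 0, 0, 0, 0, 0]

```text
t: 9.13
eef_pos: [0.5082, 0.1431, 0.1025]
ee_rot: [-3.141, 0.0, -2.321]
force: [4.5, -3.8, 4.0]
width: 0.0134
gripper_force: 60.1
```

```bash
python3 s.py
```

```text
9.1333 [0.5082 0.1431 0.1025] [-3.1406e+00  1.0000e-04 -2.3212e+00] [ 4.51 -3.8   4.04] [-1.228 -1.752  0.333] w 0.0134 60.07360096089542 [ 6.470e-01  2.360e-01 -4.770e-01  1.000e-03 -8.570e-01 -1.398e+00] [  1.97 -40.29  20.74   2.92  -0.65  -0.7 ]
```

Emit:
servo_tool:
  deltas:
    - [1, 0, 0, 0, 0, 0, 0]
    - [1, 0, 0, 0, 0, 0, 0]
    - [1, 0, 0, 0, 0, 0, 0]

```text
t: 9.38
eef_pos: [0.5082, 0.143, 0.1025]
ee_rot: [-3.141, 0.0, -2.32]
force: [4.4, -3.4, 6.1]
width: 0.0137
gripper_force: 60.1
```

```bash
python3 s.py
```

```text
9.3833 [0.5082 0.143  0.1025] [-3.1405e+00  1.0000e-04 -2.3201e+00] [ 4.38 -3.43  6.12] [-1.205 -1.771  0.344] w 0.0137 60.06681589409709 [ 6.470e-01  2.360e-01 -4.770e-01  1.000e-03 -8.570e-01 -1.397e+00] [  2.03 -40.27  20.73   2.93  -0.65  -0.37]
```

Emit:
servo_tool:
  deltas:
    - [1, 0, 0, 0, 0, 0, 1]
    - [1, 0, 0, 0, 0, 0, 1]
    - [1, 0, 0, 0, 0, 0, 1]
    - [1, 0, 0, 0, 0, 0, 1]

```text
t: 9.72
eef_pos: [0.5083, 0.143, 0.1025]
ee_rot: [-3.14, 0.0, -2.391]
force: [5.0, -4.1, 4.3]
width: 0.0135
gripper_force: 60.1
```

```bash
python3 s.py
```

```text
9.7167 [0.5083 0.143  0.1025] [-3.1404e+00  2.0000e-04 -2.3906e+00] [ 5.04 -4.07  4.31] [-1.419 -1.964  0.439] w 0.0135 60.10220507159829 [ 0.647  0.236 -0.477  0.002 -0.857 -1.468] [  2.24 -40.36  20.75   2.71  -0.68  -0.1 ]
```

Emit:
servo_tool:
  deltas:
    - [1, 0, 0, 0, 0, 0, 1]
    - [1, 0, 0, 0, 0, 0, 1]
    - [1, 0, 0, 0, 0, 0, 1]
    - [1, 0, 0, 0, 0, 0, 1]
    - [1, 0, 0, 0, 0, 0, 1]
    - [1, 0, 0, 0, 0, 0, 1]

```text
t: 10.22
eef_pos: [0.5084, 0.1429, 0.1026]
ee_rot: [-3.14, 0.0, -2.495]
force: [5.2, -5.5, 4.9]
width: 0.0134
gripper_force: 60.1
```

```bash
python3 s.py
```

```text
10.2167 [0.5084 0.1429 0.1026] [-3.1402e+00  3.0000e-04 -2.4952e+00] [ 5.25 -5.49  4.94] [-1.619 -2.129  0.514] w 0.0134 60.138833206146955 [ 0.647  0.236 -0.477  0.002 -0.857 -1.572] [  2.54 -40.38  20.75   2.45  -0.69  -0.17]
```

Emit:
servo_tool:
  deltas:
    - [1, 0, 0, 0, 0, 0, 1]
    - [1, 0, 0, 0, 0, 0, 1]
    - [1, 0, 0, 0, 0, 0, 1]
    - [1, 0, 0, 0, 0, 0, 1]
    - [1, 0, 0, 0, 0, 0, 1]
    - [1, 0, 0, 0, 0, 0, 1]

```text
t: 10.72
eef_pos: [0.5085, 0.1428, 0.1026]
ee_rot: [-3.14, 0.0, -2.6]
force: [6.1, -5.4, 5.5]
width: 0.0135
gripper_force: 60.2
```

```bash
python3 s.py
```

```text
10.7167 [0.5085 0.1428 0.1026] [-3.1401e+00  5.0000e-04 -2.5997e+00] [ 6.12 -5.38  5.53] [-1.774 -2.316  0.645] w 0.0135 60.186516400426626 [ 0.647  0.236 -0.477  0.002 -0.857 -1.677] [  2.85 -40.35  20.75   2.18  -0.68  -0.25]
```

Emit:
servo_tool:
  deltas:
    - [1, 0, 0, 0, 0, 0, 1]
    - [1, 0, 0, 0, 0, 0, 1]
    - [1, 0, 0, 0, 0, 0, 1]

```text
t: 10.97
eef_pos: [0.5085, 0.1428, 0.1026]
ee_rot: [-3.14, 0.001, -2.652]
force: [6.5, -4.5, 4.3]
width: 0.0136
gripper_force: 60.2
```

```bash
python3 s.py
```

```text
10.9667 [0.5085 0.1428 0.1026] [-3.140e+00  5.000e-04 -2.652e+00] [ 6.53 -4.46  4.27] [-1.914 -2.407  0.586] w 0.0136 60.21271180361509 [ 0.647  0.236 -0.477  0.002 -0.857 -1.729] [  3.   -40.33  20.76   2.05  -0.67  -0.28]
```

The moment climbs at the stated rate and is now about 0.65 N m by fit, so the plug is snug. I'll release and lift.

Emit:
servo_tool:
  deltas:
    - [0, 0, 0, 0, 0, 0, 0]
    - [0, 0, 0, 0, 0, 0, 0]
    - [0, 0, 0, 0, 0, 0, 0]
    - [0, 0, 0, 0, 0, 0, 0]
    - [0, 0, 0, 0, 0, 0, 0]
    - [0, 0, 0, 0, 0, 0, 0]
    - [0, 0, 0, 0, 0, 0, 0]
    - [0, 0, 0, -10, 0, 0, 0]
    - [0, 0, 0, -15, 0, 0, 0]
    - [0, 0, 0, -15, 0, 0, 0]
    - [0, 0, 0, -15, 0, 0, 0]
    - [0, 0, 0, -10, 0, 0, 0]
    - [0, 0, 0, 0, 0, 0, 6.2]
    - [0, 0, 0, 0, 0, 0, 6.2]
    - [0, 0, 0, 0, 0, 0, 6.2]
    - [0, 0, 0, 0, 0, 0, 6.2]
    - [0, 0, 0, 0, 0, 0, 6.2]
    - [0, 0, 0, 0, 0, 0, 0]

```text
t: 12.47
eef_pos: [0.5077, 0.1435, 0.1676]
ee_rot: [3.141, 0.0, 3.084]
force: [0.1, -0.8, -0.3]
width: 0.0438
gripper_force: 0.0
```

```bash
python3 s.py; python3 - <<'E'
from seg import *
f=arm.grab_frame("top"); s=arm.get_state()
M=R.from_euler('xyz',s["ee_rot"]).as_matrix()
for t in([.4394,.0254,.17],): print((M.T@(np.array(t)-s["eef_pos"])*1000).round(1))
E
```

```text
12.4667 [0.5077 0.1435 0.1676] [3.1413e+00 2.0000e-04 3.0840e+00] [ 0.09 -0.81 -0.28] [ 0.057 -0.155  0.021] w 0.0438 0.0 [ 0.647  0.165 -0.396 -0.    -1.01  -2.276] [  0.   -39.79  26.29   6.2   -0.08  -1.99]
[  62.2 -121.4   -2.5]
```

Emit:
servo_tool:
  deltas:
    - [0, 6.2, -12.1, 0, 0, 0, 0]
    - [0, 6.2, -12.1, 0, 0, 0, 0]
    - [0, 6.2, -12.1, 0, 0, 0, 0]
    - [0, 6.2, -12.1, 0, 0, 0, 0]
    - [0, 6.2, -12.1, 0, 0, 0, 0]
    - [0, 6.2, -12.1, 0, 0, 0, 0]
    - [0, 6.2, -12.1, 0, 0, 0, 0]
    - [0, 6.2, -12.1, 0, 0, 0, 0]
    - [0, 6.2, -12.1, 0, 0, 0, 0]
    - [0, 6.2, -12.1, 0, 0, 0, 0]
    - [0, 0, 0, 0, 0, 0, 0]
    - [0, 0, 0, 0, 0, 0, 0]

```text
t: 13.52
eef_pos: [0.4392, 0.0251, 0.1674]
ee_rot: [3.141, 0.001, 3.088]
force: [0.2, -0.4, 0.2]
width: 0.0439
gripper_force: 0.0
```

```bash
python3 s.py; python3 - <<'E'
from seg import *
f=arm.grab_frame("scene"); g=arm.grab_frame("top")
a=cv2.resize(f["color"][150:340,270:470],(420,399)); b=cv2.resize(g["color"][200:310,110:260],(380,279)); b=cv2.copyMakeBorder(b,0,120,0,0,0)
cv2.imwrite("pics/c3.png",np.hstack([a,b])[:,:,::-1])
E
```

```text
13.5167 [0.4392 0.0251 0.1674] [3.1413e+00 6.0000e-04 3.0880e+00] [ 0.22 -0.39  0.18] [ 0.075 -0.236  0.067] w 0.0439 0.0 [ 0.508  0.014 -0.568  0.    -0.988 -2.133] [ -0.38 -27.69  25.32   6.01  -0.19   0.1 ]
```

View pics/c3.png

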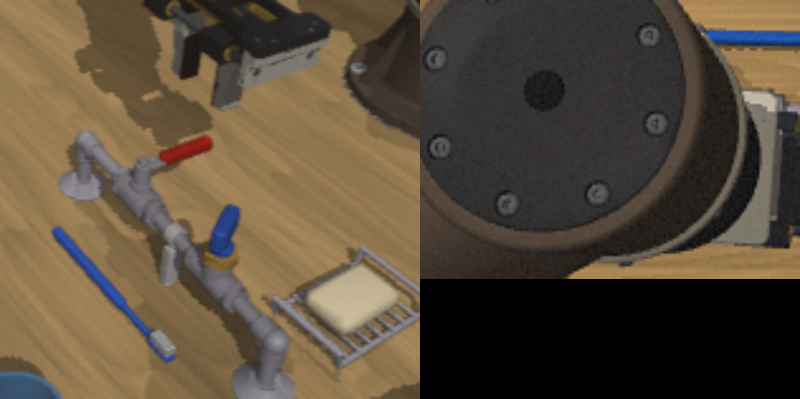

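The plug (225,230 in the left half) stands intact and released; the fingers hang above the red lever (185,150). Descending.

Emit:
servo_tool:
  deltas:
    - [0, 0, 0, 8, 0, 0, 0]
    - [0, 0, 0, 15, 0, 0, 0]
    - [0, 0, 0, 15, 0, 0, 0]
    - [0, 0, 0, 15, 0, 0, 0]
    - [0, 0, 0, 15, 0, 0, 0]
    - [0, 0, 0, 10, 0, 0, 0]
    - [0, 0, 0, 7, 0, 0, 0]
    - [0, 0, 0, 0, 0, 0, 0]
    - [1, 0, 0, 0, 0, 0, 0]
    - [1, 0, 0, 0, 0, 0, 0]
    - [1, 0, 0, 0, 0, 0, 0]
    - [1, 0, 0, 0, 0, 0, 0]
    - [1, 0, 0, 0, 0, 0, 0]
    - [1, 0, 0, 0, 0, 0, 0]
    - [1, 0, 0, 0, 0, 0, 0]
    - [1, 0, 0, 0, 0, 0, 0]
    - [1, 0, 0, 0, 0, 0, 0]
    - [1, 0, 0, 0, 0, 0, 0]
  squeeze: 20

```text
t: 15.12
eef_pos: [0.4395, 0.0257, 0.0825]
ee_rot: [-3.141, 0.0, 3.089]
force: [-1.6, -1.9, 5.8]
width: 0.0128
gripper_force: 20.0
```

```bash
python3 s.py
```

```text
15.1167 [0.4395 0.0257 0.0825] [-3.1415e+00  3.0000e-04  3.0889e+00] [-1.6  -1.9   5.81] [-0.776  0.259 -0.163] w 0.0128 19.994690716266632 [ 0.51   0.126 -0.682  0.    -0.763 -2.133] [  1.1  -29.7   20.96   4.31   0.64   0.15]
```

Emit:
servo_tool:
  deltas:
    - [1, -0.1, -2.2, 0, 0, 0, -2]
    - [1, -0.2, -4.3, 0, 0, 0, -4]
    - [1, -0.2, -5.4, 0, 0, 0, -5]
    - [1, -0.2, -5.4, 0, 0, 0, -5]
    - [1, -0.2, -5.4, 0, 0, 0, -5]
    - [1, -0.2, -5.4, 0, 0, 0, -5]
    - [1, -0.2, -5.4, 0, 0, 0, -5]
    - [1, -0.2, -5.4, 0, 0, 0, -5]
    - [1, -0.2, -4.3, 0, 0, 0, -4]
    - [1, 0, 0, 0, 0, 0, 0]

```text
t: 15.95
eef_pos: [0.452, -0.015, 0.0825]
ee_rot: [-3.141, 0.0, -2.491]
force: [-2.5, -1.7, 6.5]
width: 0.0127
gripper_force: 20.1
```

```bash
python3 s.py
```

```text
15.95 [ 0.452  -0.015   0.0825] [-3.1415e+00  1.0000e-04 -2.4915e+00] [-2.48 -1.72  6.54] [-0.164  0.74   0.258] w 0.0127 20.058911740779877 [ 0.405  0.146 -0.657  0.    -0.768 -1.326] [ 2.000e-02 -3.088e+01  2.121e+01  4.320e+00  7.400e-01  1.240e+00]
```

Emit:
servo_tool:
  deltas:
    - [1, -0.1, -2.2, 0, 0, 0, -2]
    - [1, -0.2, -4.3, 0, 0, 0, -4]
    - [1, -0.2, -5.4, 0, 0, 0, -5]
    - [1, -0.2, -5.4, 0, 0, 0, -5]
    - [1, -0.2, -5.4, 0, 0, 0, -5]
    - [1, -0.2, -5.4, 0, 0, 0, -5]
    - [1, -0.2, -5.4, 0, 0, 0, -5]
    - [1, -0.2, -5.4, 0, 0, 0, -5]
    - [1, -0.2, -4.3, 0, 0, 0, -4]
    - [1, -0.2, -4.3, 0, 0, 0, -4]
    - [1, 0, 0, 0, 0, 0, 0]

```text
t: 16.87
eef_pos: [0.4917, -0.0382, 0.0825]
ee_rot: [3.141, 0.0, -1.723]
force: [-2.9, 3.0, 7.2]
width: 0.0128
gripper_force: 20.2
```

```bash
python3 s.py
```

```text
16.8667 [ 0.4917 -0.0382  0.0825] [ 3.1413e+00  3.0000e-04 -1.7231e+00] [-2.87  3.04  7.21] [1.011 1.112 0.383] w 0.0128 20.201321840286255 [ 0.321  0.21  -0.571 -0.001 -0.789 -0.473] [ -1.74 -35.7   21.3    5.19   0.69   0.93]
```

Emit:
servo_tool:
  deltas:
    - [1, 0, -1.6, 0, 0, 0, -1.5]
    - [1, 0, -1.6, 0, 0, 0, -1.5]
    - [1, 0, -1.6, 0, 0, 0, -1.5]
    - [1, 0, -1.6, 0, 0, 0, -1.5]
    - [1, 0, -1.6, 0, 0, 0, -1]
    - [1, 0, -1, 0, 0, 0, 0]
    - [1, 0, 0, 0, 0, 0, 0]

```text
t: 17.45
eef_pos: [0.4966, -0.0388, 0.0821]
ee_rot: [3.135, 0.001, -1.607]
force: [-18.2, 11.0, 20.3]
width: 0.0128
gripper_force: 20.2
```

```bash
python3 s.py
```

```text
17.45 [ 0.4966 -0.0388  0.0821] [ 3.1352e+00  8.0000e-04 -1.6075e+00] [-18.19  10.97  20.34] [ 4.271  6.446 -0.326] w 0.0128 20.156878978013992 [ 0.315  0.222 -0.555 -0.004 -0.8   -0.349] [ -4.79 -31.75  24.69   8.77   4.92   0.39]
```

The stop is reached: the side force jumped to 18 N at about 90° of swing. Releasing and lifting clear.

Emit:
servo_tool:
  deltas:
    - [0, 0, 0, 0, 0, 0, 0]
    - [0, 0, 0, 0, 0, 0, 0]
    - [0, 0, 0, 0, 0, 0, 0]
    - [0, 0, 0, 0, 0, 0, 0]
    - [0, 0, 0, 0, 0, 0, 0]
    - [0, 0, 0, 0, 0, 0, 0]
    - [0, 0, 0, 0, 0, 0, 0]
    - [0, 0, 0, -10, 0, 0, 0]
    - [0, 0, 0, -20, 0, 0, 0]
    - [0, 0, 0, -20, 0, 0, 0]
    - [0, 0, 0, -25, 0, 0, 0]
    - [0, 0, 0, -25, 0, 0, 0]
    - [0, 0, 0, -25, 0, 0, 0]
    - [0, 30, 0, -5, 0, 0, 0]
    - [0, 30, 0, 0, 0, 0, 0]
    - [0, 30, 0, 0, 0, 0, 0]
    - [0, 30, 0, 0, 0, 0, 0]
    - [0, 30, 0, 0, 0, 0, 0]
    - [0, 30, 0, 0, 0, 0, 0]
    - [0, 0, 0, 0, 0, 0, 0]

```text
t: 19.12
eef_pos: [0.4935, -0.2232, 0.2128]
ee_rot: [3.141, -0.001, -1.609]
force: [1.0, 0.7, 0.6]
width: 0.0439
gripper_force: 0.0
```

```bash
python3 s.py; python3 - <<'E'
from seg import *
f=arm.grab_frame("scene"); g=arm.grab_frame("top")
a=cv2.resize(f["color"][170:340,270:470],(420,357)); b=cv2.resize(g["color"][180:320,100:320],(380,242)); b=cv2.copyMakeBorder(b,0,115,0,0,0)
cv2.imwrite("pics/c4.png",np.hstack([a,b])[:,:,::-1])
E
```

```text
19.1167 [ 0.4935 -0.2232  0.2128] [ 3.1415e+00 -9.0000e-04 -1.6088e+00] [0.99 0.68 0.64] [ 0.128 -0.133  0.024] w 0.0439 0.0 [-6.200e-02  1.500e-01 -3.040e-01  1.000e-03 -1.118e+00  2.400e-02] [ -2.11 -40.49  27.96   6.76  -0.06   0.98]
```

View pics/c4.png

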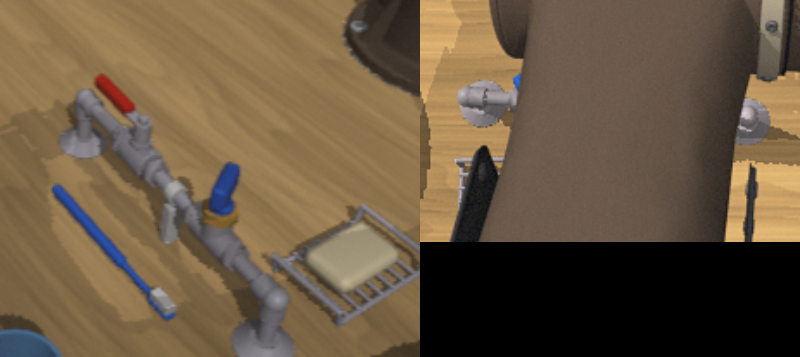

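The lever now lies along the pipe (left half, (100,80) to (130,108)) and the plug and bystanders are unchanged. I'll check the lever angle numerically.

```bash
python3 - <<'E'
from seg import *
f=arm.grab_frame("scene"); P=seg(f,(305,195,345,235),"r")
W=np.array([pix2w(f,u,v,.1)[:2] for u,v in P]); ev=np.linalg.eigh(np.cov(W.T))[1][:,1]
print(len(P),W.mean(0),np.degrees(np.arctan2(ev[1],ev[0])))
def synth(a):
    # rendered silhouette of the sleeve box at lever angle a for comparison
    st=np.array([.5013,.0222]); yaw=np.radians(-3)+np.pi+a; d=np.array([np.cos(yaw),np.sin(yaw)]);n=np.array([-d[1],d[0]])
    pts=np.array([w2pix(f,[*(st+d*r+n*w),z]) for r in(.02,.08) for w in(-.0065,.0065) for z in(.092,.106)],np.float32)
    m=np.zeros((420,560),np.uint8); cv2.fillConvexPoly(m,cv2.convexHull(pts).astype(int),1); return m
k=np.zeros((420,560),np.uint8); k[P[:,1],P[:,0]]=1
for a in(1.4,1.45,1.5,1.55,1.6,1.65):
    q=np.argwhere(synth(a))[:,::-1]; p=lambda X:(np.linalg.eigh(np.cov(X.T))[1][:,1])
    e=p(q);print(a,q.mean(0),np.degrees(np.arctan(e[1]/e[0])))
e=p(P);print("meas",P.mean(0),np.degrees(np.arctan(e[1]/e[0])))
E
```

```text
150 [ 0.49699139 -0.02775304] 83.97205398594049
1.4 [326.71428571 213.92063492] 57.398829111574884
1.45 [325.70292887 214.48953975] 52.73973808912702
1.5 [324.60714286 214.53968254] 50.030395971594025
1.55 [323.5 214.5] 47.586042575420045
1.6 [322.5 215. ] 41.29882523771892
1.65 [321.70848708 215.41697417] 41.2688295045289
meas [324.10666667 214.55333333] 44.67201127331703
```

```bash
python3 -c "
from station import arm
print(arm.job_done())"
```

```text
the job is handed in; nothing more can be done
None
```

The plug is screwed in to about 0.65 N m by the wrist reading (snug, with no sign of splitting), the valve lever was then swung onto its open stop in line with the pipe, everything is released, nothing else looked moved in the last view, and the job was handed in at about 19 s.

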